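Clear the lever's path and tip the tubes into the tray

TASK

The small brown dropper bottle stands in the way of the tipping stand's lever: keeping it upright on the bench (do not lift it), first slide it until it stands wholly on the round green spot. Then swing the lever by its red handle all the way over so that all three tubes tip out of the scoop into the enamel tray, and swing the lever back up to its rest so that the scoop is level again. Do not touch the tubes or the scoop with the gripper, and leave the tray and everything else where it is.

Things in the scene. Friction and masses are not known exactly. Their poses are not given: they have to be found in the camera images.
- tip_stand: Fixed grey stand with an aluminium scoop between two posts (at y = +-98 mm, tops at z 150 mm). Origin on the bench midway between the posts, under the pivot. Pivot axis: parallel to the stand's y, 130 mm above the bench. The scoop empties to the stand's -x side (roughly towards the robot); the lever is on the +y side, its rod at y = 118 mm.
- tip_lever (a joint): Angle of lever and scoop, rad: 0 = rest stop (lever upright, scoop level), grows as the lever swings over to the stand's -x side and down, 2.05 = end stop (fully tipped; the tubes slide out between about 1.3 and 2.0). Stiff hinge: stays where it is left; moving it takes about 2 to 5 N at the handle.
- lever_grip (a point): Middle of the red round handle bar (16 mm across, 90 mm long, parallel to the stand's y) at the lever's end. At joint value q it is, in the stand's frame, at x = -0.140 sin(q + 0.05), y = 0.182, z = 0.130 + 0.140 cos(q + 0.05) (m); so 59 mm above the bench at the end stop. Pinched across from above, the bar turns between the fingers: the gripper need not turn.
- scoop (a point): Open aluminium scoop, 152 mm long along the pivot axis, 122 mm across, walls 4 mm, sides from 19 mm below to 55 mm above the pivot at rest, sloping pouring wall on the -x side. The point is on the pivot axis midway between the posts. Holds the three tubes at the start. Do not touch.
- tray: White enamel tray, 144 x 215 mm, rim 24 mm high, loose on the bench at the stand's -x side under the pouring lip (its centre about 100 mm ahead of the pivot and 35 mm to the -y side). Origin: centre of its underside; x across the short side, y along the long side.
- tube_a: Clear conical tube with blue screw cap, 126 mm long, 22 mm across the cap, lying in the scoop. Origin: its conical tip; z along the tube to the cap.
- tube_b: As tube_a.
- tube_c: As tube_a.
- tube_a_cap (a point): Point on tube_a's axis inside its cap, 120 mm from the tip.
- tube_b_cap (a point): As tube_a_cap, on tube_b.
- tube_c_cap (a point): As tube_a_cap, on tube_c.
- dropper_bottle: Brown glass dropper bottle with black dropper cap, 33 mm across, 79 mm tall (round body to 57 mm, narrow teat above 61 mm), about 80 g, loose and standing upright under the lever handle's lower end of travel. Origin: centre of its underside, z up. Topples if pushed high: push within about 25 mm of the bench, slowly.
- green_spot: Flat round green spot with a white edge, 90 mm across, stuck on the bench, under 1 mm thick. Origin at its centre.
- magnifier: Bystander: magnifying glass with black handle, 167 x 81 x 14 mm, to the right of the work.
- petri_dish: Bystander: flat glass dish lying upside down, 78 mm across, 12 mm high, to the right of the work.
Things that resemble listed ones, but are neither listed nor needed, are in the scene too. What is shaped like the dropper_bottle but orange or pink is not meant.

How it is judged:
On the way, in this order (a step that is already met when the one before it is completed fails the run):
1. the dropper bottle stands upright, wholly on the green spot (horizontal distance between dropper_bottle and green_spot below 0.03 m and angle between dropper_bottle's own z axis and vertical below 0.12 rad and height (world z) of dropper_bottle below 0.01 m and linear speed of dropper_bottle below 0.02 m/s), for 0.2 s.
2. the lever is swung over (beyond 1.7 rad) and all three tubes lie in the tray (value of joint tip_lever above 1.7 rad and x of tube_a in the frame of tray between -0.072 and 0.072 m and y of tube_a in the frame of tray between -0.108 and 0.108 m and z of each of tube_a, tube_a_cap, tube_b, tube_b_cap, tube_c, tube_c_cap in the frame of tray below 0.06 m and x of tube_a_cap in the frame of tray between -0.072 and 0.072 m and y of tube_a_cap in the frame of tray between -0.108 and 0.108 m and x of tube_b in the frame of tray between -0.072 and 0.072 m and y of tube_b in the frame of tray between -0.108 and 0.108 m and x of tube_b_cap in the frame of tray between -0.072 and 0.072 m and y of tube_b_cap in the frame of tray between -0.108 and 0.108 m and x of tube_c in the frame of tray between -0.072 and 0.072 m and y of tube_c in the frame of tray between -0.108 and 0.108 m and x of tube_c_cap in the frame of tray between -0.072 and 0.072 m and y of tube_c_cap in the frame of tray between -0.108 and 0.108 m), for 0.2 s.
At the end, for the whole second after the job is handed in: The lever is back at its rest (within 0.12 rad), all three tubes lie at rest in the tray with both ends inside its rim, the tray is within 30 mm of its first place, and the bottle stands upright at rest wholly on the green spot (within 30 mm of its centre) (all of step 1 and value of joint tip_lever below 0.12 rad and x of tube_a in the frame of tray between -0.072 and 0.072 m and y of tube_a in the frame of tray between -0.108 and 0.108 m and z of each of tube_a, tube_a_cap, tube_b, tube_b_cap, tube_c, tube_c_cap in the frame of tray below 0.06 m and x of tube_a_cap in the frame of tray between -0.072 and 0.072 m and y of tube_a_cap in the frame of tray between -0.108 and 0.108 m and x of tube_b in the frame of tray between -0.072 and 0.072 m and y of tube_b in the frame of tray between -0.108 and 0.108 m and x of tube_b_cap in the frame of tray between -0.072 and 0.072 m and y of tube_b_cap in the frame of tray between -0.108 and 0.108 m and x of tube_c in the frame of tray between -0.072 and 0.072 m and y of tube_c in the frame of tray between -0.108 and 0.108 m and x of tube_c_cap in the frame of tray between -0.072 and 0.072 m and y of tube_c_cap in the frame of tray between -0.108 and 0.108 m and linear speed of each of tube_a, tube_b, tube_c below 0.03 m/s and distance of tray from where it was at the start of the episode below 0.03 m); the robot touches nothing.
It fails at once if the dropper bottle is tipped over (beyond 0.45 rad) (angle between dropper_bottle's own z axis and vertical above 0.45 rad).
It fails at once if the dropper bottle is lifted off the bench (height (world z) of dropper_bottle above 0.02 m).
It fails at once if the gripper touches a tube (contact force between any of the arm, the fingers and tube_a above 0.5 N or contact force between any of the arm, the fingers and tube_b above 0.5 N or contact force between any of the arm, the fingers and tube_c above 0.5 N).
It fails at once if the gripper touches the scoop (contact force between any of the fingers, the arm and tip_lever_c0 above 1 N or contact force between any of the fingers, the arm and tip_lever_c1 above 1 N or contact force between any of the fingers, the arm and tip_lever_c2 above 1 N or contact force between any of the fingers, the arm and tip_lever_c3 above 1 N or contact force between any of the fingers, the arm and tip_lever_c4 above 1 N).
It fails at once if a bystander is moved by more than 20 mm (distance of any of magnifier, petri_dish from where it was at the start of the episode above 0.02 m).
It also fails if it takes over 69 s, if anything falls off the work surface, if the arm or the gripper's body presses on something with over 40 N, if the wrist force passes 120 N, or if a joint passes its speed limit or range.

ROBOT

A 7-joint arm with a two-finger parallel gripper is mounted at the origin on a cart in front of the work surface, level with it; the furniture and walls round the work are solid. World frame = base frame: x ahead of the robot, y to its left, z up, the work surface at z = 0. Lengths are in m, angles in rad, forces in N, time in s.
With the tool pointing down it reaches from about 0.425 to 0.975 m from the base axis. Payload 16.7 kg.
Tool frame: the origin (TCP) lies midway between the tips of the shut fingers; the grasp point (between the pads) lies 19 mm behind it; y points along the fingers, x is the direction in which the jaws open and shut, and the axes are right-handed (so a half turn about y gives the same grasp; the last joint's range is limited). The gripper opens to 85 mm and grips with 20 to 120 N. Pads are 22 mm wide; open, the fingers measure 114 mm over their backs; the gripper's body (76 mm by 85 mm) begins 54 mm behind the grasp point. The pads swing forward as they close: fully open they stand 13 mm farther back than shut.
Start: joints at [0.979, 0.426, 0.074, 1.606, -0.034, 1.111, -0.067], TCP at [0.289, -0.61, 0.231] pointing down, gripper open.
Joint ranges: [-2.85, 2.85], [-0.5, 2.14], [-1.23, 1.37], [0.21, 2.46], [-1.02, 4.16], [0.16, 2.05], [-2.73, 2.73]. Speed limits (rad/s): [1.89, 1.89, 2.39, 2.39, 3.01, 3.01, 3.01].

INTERFACE

Orientations are given as a unit quaternion [w, x, y, z].
In Python, from plant import * gives the robot as it stands.
- The arm moves only by the tool arm_command, never from a script. Its argument "targets" is text: rows parted by semicolons, each of 7 numbers parted by spaces: the shift along the tool's x, y, z in mm, then the turn, a rotation vector about the tool's x, y, z in degrees, then the opening, from 0 (shut) to 1 (fully open). A call has exactly 10 rows; each row shifts and turns the commanded pose from where the row before left it, along the tool's axes as they then stand; what a row does not reach is not made up. A row lasts 1/10 s, in which the tool goes at most 50 mm and 8.59 degrees, less where a joint would pass 70% of its speed; a pose out of reach is approached as far as the arm can. A call is refused whole if a number of a shift passes 50 or a number of a turn 8.59, either way. A call with a gripper value outside its range is refused whole. The fingers move at their own pace and stop on an object; the grip force is fixed at half the most. Time passes only in rows, so rows that do not move let the fingers close, or fill a call up. It gives the time, the measured TCP pose, the force and the opening at its end, in the units of the state.
- observe(): the state, without advancing time (a new reading comes with each control period).
- camera(name): name is "scene" or "top"; returns (picture, depth): 480x640x3 uint8, blue, green, red; 480x640 float32, m along the optical axis (not along the pixel's ray), 0 where there is no reading.
- get_calibration(name): a dict with "vfov" (degrees; the focal length in pixels is half the picture's height over the tangent of half this angle, whatever the lens; pixels are square), "cx", "cy" (the principal point, pixels), "R" (3x3) and "t" (3): a world point X has camera coordinates R X + t. Camera axes: x right, y down, z forward; pixel columns grow to the right and rows downward; lengths in m; the calibration is good to about 2 mm. A picture is of the moment at which its call begins. get_calibration takes no time and is no camera call.
- finish_job(): hands the job in, once; it reports no verdict.
Trained networks look in the newest picture that a camera, given by its name, has taken for a name from the list of things; names that differ only in an ending like _2 or _b are one class to them, and where a whole thing is asked for, a point or a joint stands for the part that bears it (a point fixed in the world has none). Each returns a list of dicts, best first, with "score" (0 to 1); they miss things now and then, are a little off and sometimes report something else, mostly with a low value. They report only what shows in the picture. A call takes as long as a camera call. They do not tell look-alikes from the thing itself.
- search_frame(camera, label): "rect" ([left, top, width, height] in pixels, round what is visible of it).
- place_of(camera, label): "position" ([column, row] in pixels: a listed point, or the origin of a listed thing).
The state is a dict: "time": time; "qpos": joint angles; "qd": joint speeds; "tau": joint torques, N m; "tool_pos": TCP position; "orientation": TCP orientation; "contact_force": force on the tool from outside, world axes, zero at the start; "torque": the same for the moment, N m; "finger_gap": finger opening in m.
Only numpy, scipy, OpenCV 4.12 (cv2) and the standard library are available. Lean on these libraries where they do the work, as an engineer would, in place of code of your own. Each camera call takes 0.05 s, during which the arm holds its last target.

## Working session

There is one attempt and no reset: what is moved stays moved. The work goes in short steps, Python scripts to look and compute and a tool call to move; the robot and the scene stay as the last step left them, time stands still between calls to the robot, and variables do not carry over. Pictures are saved under pics/ and viewed, and the job is handed in when it is done.

Besides the shell and the picture viewer there is one more tool, called as name(argument=value, ...), one argument or row to a line, values as JSON. arm_command: Moves the arm, as the interface text tells. Its arguments: {"type":"object","properties":{"targets":{"type":"string"}},"required":["targets"]}

```bash
mkdir -p pics; ls
python3 - <<'E'
from plant import *
import cv2
s=observe();print(s['time'],s['tool_pos'],s['orientation'],s['finger_gap'])
for n in ["scene","top"]:
    p,d=camera(n);cv2.imwrite(f"pics/{n}0.png",p)
    import numpy as np; np.save(f"pics/{n}0.npy",d)
    c=get_calibration(n);print(n,c)
E
```

```text
pics
0.0 [ 0.2889897  -0.60954784  0.23061521] [ 0.59779165 -0.59738445  0.37841556 -0.37759586] 0.08570030014904666
scene {'vfov': 49.44543745868386, 'cx': 317.5610229353928, 'cy': 246.04350924824865, 'R': array([[-0.68539376, -0.72788564,  0.02044254],
       [-0.30659773,  0.26300796, -0.9147812 ],
       [ 0.66047955, -0.63325296, -0.40343209]]), 't': array([0.33568768, 0.32784491, 1.18142752])}
top {'vfov': 51.69873339911537, 'cx': 325.16784318148825, 'cy': 251.54641790621594, 'R': array([[ 1.40482036e-03, -9.99949861e-01, -9.91471768e-03],
       [-9.96378275e-01, -5.56716518e-04, -8.50295400e-02],
       [ 8.50197570e-02,  9.99826053e-03, -9.96329100e-01]]), 't': array([-0.00655116,  0.52090318,  1.36323051])}
```

View pics/scene0.png

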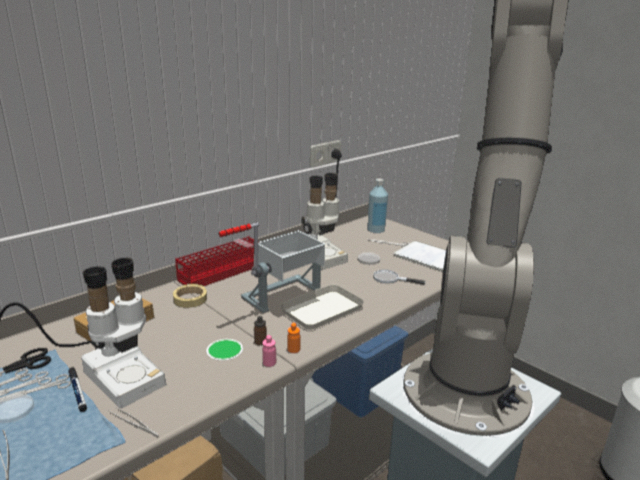

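View pics/top0.png

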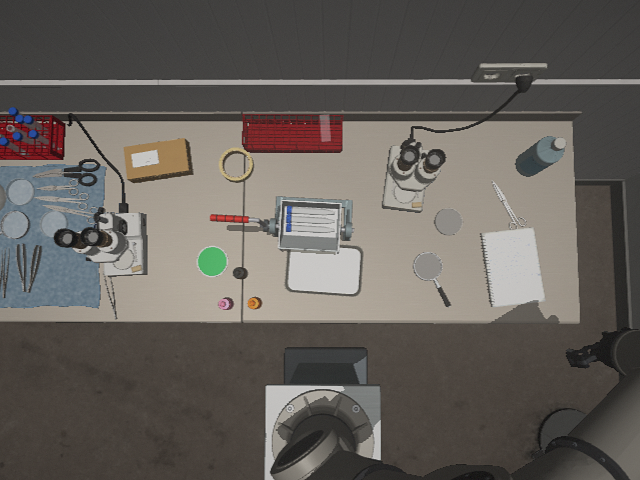

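The top view shows the brown bottle at about (240,273), the green spot at (212,261), the red handle at (229,218), the scoop at (311,225) and the tray at (324,271). The pink and orange look-alikes are at (225,303) and (254,303). Next I'll measure positions.

```bash
cat > h.py <<'E'
from plant import *
import numpy as np, cv2
from scipy.spatial.transform import Rotation as Ro
def f(c): return 240/np.tan(np.radians(c['vfov']/2))
def world_map(n,d):
    c=get_calibration(n);F=f(c);v,u=np.mgrid[0:480,0:640]
    P=np.stack([(u-c['cx'])/F*d,(v-c['cy'])/F*d,d],-1)
    return (P-c['t'])@c['R']
def ray_z(n,uv,z):
    c=get_calibration(n);F=f(c)
    r=np.array([(uv[0]-c['cx'])/F,(uv[1]-c['cy'])/F,1])@c['R'];o=-c['t']@c['R']
    return o+r*(z-o[2])/r[2]
def proj(n,X):
    c=get_calibration(n);p=c['R']@np.array(X)+c['t'];F=f(c)
    return [p[0]/p[2]*F+c['cx'],p[1]/p[2]*F+c['cy']]
def toolR(s=None):
    s=s or observe();q=s['orientation'];return Ro.from_quat([q[1],q[2],q[3],q[0]]).as_matrix()
E
python3 - <<'E'
from h import *
np.set_printoptions(precision=4,suppress=True)
print(toolR())
for n in ["top","scene"]:
    p=cv2.imread(f"pics/{n}0.png");d=np.load(f"pics/{n}0.npy");W=world_map(n,d)
    hsv=cv2.cvtColor(p,cv2.COLOR_BGR2HSV)
    H,S,V=cv2.split(hsv)
    g=(H>45)&(H<75)&(S>150)&(V>80)
    k,l,st,ce=cv2.connectedComponentsWithStats(g.astype(np.uint8))
    for i in range(1,k):
        if st[i,4]>100: print(n,'green',ce[i],st[i],ray_z(n,ce[i],0),W[l==i].mean(0))
    if n=="top": roi=(slice(205,232),slice(205,262))
    else: roi=(slice(218,242),slice(212,262))
    m=np.zeros(g.shape,bool); m[roi]=(((H<8)|(H>172))&(S>150)&(V>100))[roi]
    Q=W[m];Q=Q[(Q[:,2]>0.2)&(Q[:,2]<0.35)]
    print(n,'handle',len(Q),Q.mean(0),np.median(Q,0),Q.min(0),Q.max(0))
    x=Q[:,:2]-Q[:,:2].mean(0);w,v=np.linalg.eigh(x.T@x);print(v[:,1],np.ptp(x@v[:,1]))
    # bottle 
    m=(W[...,0]>.4)&(W[...,0]<.75)&(W[...,1]>.1)&(W[...,1]<.35)&(W[...,2]>.012)&(W[...,2]<.1)
    k,l,st,ce=cv2.connectedComponentsWithStats(m.astype(np.uint8))
    for i in range(1,k):
        if st[i,4]>20: q=W[l==i];print(n,'obj',st[i],q.mean(0),q.min(0),q.max(0),p[l==i].mean(0))
for n in ["top","scene"]:
    camera(n)
    for lab,z in [("dropper_bottle",0),("green_spot",0),("tip_stand",0),("tray",0),("lever_grip",.27),("scoop",.13)]:
        for r in place_of(n,lab)[:3]: print(n,lab,r['score'],r['position'],ray_z(n,r['position'],z))
E
```

```text
[[ 0.4284 -0.0006  0.9036]
 [-0.9036  0.0011  0.4284]
 [-0.0012 -1.     -0.0001]]
top handle 198 [0.5762 0.2135 0.2754] [0.5765 0.2134 0.2754] [0.5677 0.1704 0.2672] [0.5843 0.2572 0.2815]
[0.0569 0.9984] 0.08709753902151872
top obj [221 171  31  11 142] [0.7348 0.2455 0.0229] [0.7232 0.2059 0.0127] [0.7499 0.2892 0.031 ] [109.1972 145.5845 160.3732]
top obj [275 196   6  28  93] [0.6385 0.127  0.0283] [0.5991 0.1206 0.012 ] [0.6803 0.1366 0.0808] [118.086  118.4194 112.3871]
top obj [274 228   5   9  23] [0.5692 0.1258 0.06  ] [0.5654 0.1216 0.0147] [0.5783 0.1385 0.0931] [79.8261 81.3913 80.8696]
top obj [285 249   3  42  61] [0.4646 0.1028 0.0199] [0.4136 0.1001 0.0128] [0.5285 0.1064 0.028 ] [ 97.6885 104.9508 108.0164]
top obj [233 267  15  12 144] [0.4602 0.2257 0.0551] [0.4458 0.2128 0.012 ] [0.4764 0.2438 0.0796] [59.9722 64.875  68.0625]
scene green [224.3824 348.9406] [209 341  31  17 387] [0.4965 0.3153 0.    ] [0.4936 0.3172 0.0026]
scene handle 145 [0.5725 0.2172 0.2742] [0.5722 0.2187 0.2747] [0.5624 0.1706 0.2674] [0.5842 0.2598 0.2784]
[0.0573 0.9984] 0.08871212945072
[... 824 characters left out ...]
p tip_stand 0.9 [310.2, 230.8] [0.5822 0.037  0.    ]
top tray 0.77 [322.4, 269.0] [0.4732 0.002  0.    ]
top lever_grip 0.78 [228.0, 217.4] [0.5789 0.2163 0.27  ]
top scoop 0.8 [307.7, 229.7] [0.5684 0.0382 0.13  ]
scene dropper_bottle 0.78 [292.7, 354.5] [0.3648 0.2025 0.    ]
scene dropper_bottle 0.66 [257.2, 342.9] [0.4631 0.2378 0.    ]
scene dropper_bottle 0.55 [268.9, 361.7] [0.3808 0.2648 0.    ]
scene green_spot 0.8 [223.5, 348.3] [0.5003 0.3154 0.    ]
scene tip_stand 0.18 [235.6, 228.0] [ 1.1489 -0.1773  0.    ]
scene tray 0.59 [320.9, 307.1] [ 0.4854 -0.0091  0.    ]
scene lever_grip 0.97 [236.4, 231.6] [0.5669 0.2153 0.27  ]
scene scoop 0.87 [293.7, 257.9] [0.5807 0.0127 0.13  ]
```

arm_command(
  targets="0 -30 0 0 8.47 0 1;0 -30 0 0 8.47 0 1;0 -30 0 0 8.47 0 1;-45 0 25 0 0 0 1;-45 0 25 0 0 0 1;-45 0 25 0 0 0 1;-45 0 25 0 0 0 1;-45 0 25 0 0 0 1;-45 0 25 0 0 0 1;-45 0 20 0 0 0 1",
)

```text
time: 1.8
tool_pos: [0.456, -0.3008, 0.3216]
orientation: [-0.5, 0.5, -0.5, 0.5]
contact_force: [1.8, 0.0, -0.2]
finger_gap: 0.0855
```

arm_command(
  targets="-45 0 0 0 0 0 1;-45 0 0 0 0 0 1;-45 0 0 0 0 0 1;-45 0 0 0 0 0 1;-45 0 0 0 0 0 1;-45 0 0 0 0 0 1;-45 0 0 0 0 0 1;-45 0 0 0 0 0 1;-45 0 0 0 0 0 1;-45 0 0 0 0 0 1",
)

```text
time: 2.8
tool_pos: [0.4551, 0.149, 0.3217]
orientation: [-0.5, 0.499, -0.5, 0.5]
contact_force: [0.8, 0.8, -0.7]
finger_gap: 0.0854
```

Run:
```python
from h import *
from scipy.optimize import least_squares
np.set_printoptions(precision=4,suppress=True)
for n in ["top","scene"]:
    p=cv2.imread(f"pics/{n}0.png");d=np.load(f"pics/{n}0.npy");W=world_map(n,d)
    m=(abs(W[...,0]-.46)<.04)&(abs(W[...,1]-.23)<.04)&(W[...,2]>.008)&(W[...,2]<.054)
    Q=W[m][:,:2]
    r=least_squares(lambda c:np.hypot(*(Q-c).T)-.0165,[.46,.23],loss='soft_l1',f_scale=.002)
    m=(abs(W[...,0]-.46)<.04)&(abs(W[...,1]-.23)<.04)&(W[...,2]>.066)
    T=W[m]
    print(n,len(Q),r.x,np.abs(r.fun).mean(),'teat',len(T),T.mean(0),T.min(0),T.max(0))
    hsv=cv2.cvtColor(p,cv2.COLOR_BGR2HSV);H,S,V=cv2.split(hsv)
    g=((H>45)&(H<85)&(S>100)).astype(np.uint8); g[:,300:]=0;g[:230]=0
    k,l,st,ce=cv2.connectedComponentsWithStats(g);i=1+st[1:,4].argmax();print(st[i],ce[i],ray_z(n,ce[i],0))
```

```text
top 47 [0.4612 0.2302] 0.0007123212221474297 teat 27 [0.4607 0.23   0.0732] [0.448  0.2232 0.0665] [0.4696 0.2399 0.0796]
[198 247  28  29 623] [211.7544 261.0819] [0.4954 0.3166 0.    ]
scene 192 [0.4612 0.2299] 0.0015709396723639012 teat 30 [0.4573 0.2335 0.0733] [0.4522 0.225  0.0667] [0.4645 0.2387 0.0796]
[209 340  32  19 442] [224.2624 348.9389] [0.4967 0.3155 0.    ]
```

arm_command(
  targets="-41 0 3 0 0 0 1;-40 0 3 0 0 0 1;0 0 0 0 0 0 1;0 45 0 0 0 0 1;0 45 0 0 0 0 1;0 45 0 0 0 0 1;0 45 0 0 0 0 1;0 40 0 0 0 0 1;0 0 0 0 0 0 1;0 0 0 0 0 0 1",
)

```text
time: 3.8
tool_pos: [0.4616, 0.2282, 0.1021]
orientation: [0.5, -0.5, 0.5, -0.5]
contact_force: [0.3, 0.6, 0.1]
finger_gap: 0.0853
```

Run:
```python
from h import *
s=observe();print(s['tool_pos'],s['orientation'],s['contact_force'])
for n in ["top","scene"]:
    p,d=camera(n)
    x0,y0=(160,180) if n=="top" else (170,200)
    cv2.imwrite(f"pics/{n}1.png",cv2.resize(p[y0:y0+180,x0:x0+200],None,fx=3,fy=3))
```

```text
[0.46160939 0.22822907 0.10208018] [ 0.4995795  -0.50004551  0.5003316  -0.5000431 ] [0.32175356 0.59676965 0.13160971]
```

View pics/scene1.png

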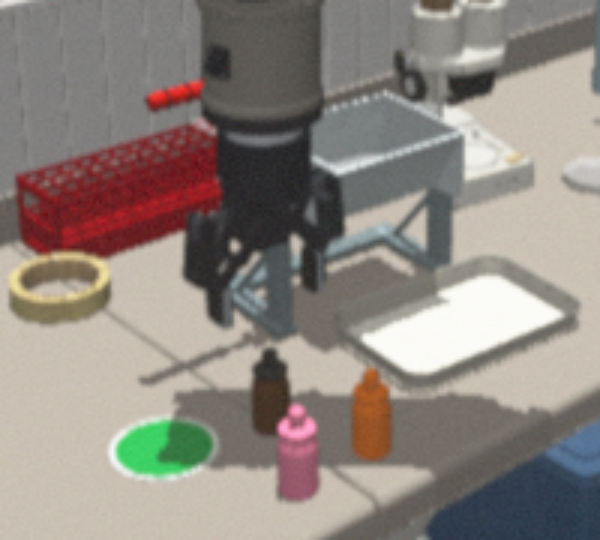

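The gripper is over the brown bottle and clear of the stand and the look-alikes, so I'll descend.

arm_command(
  targets="-2 20 0 0 0 0 1;0 20 0 0 0 0 1;0 20 0 0 0 0 1;0 15 0 0 0 0 1;0 11 0 0 0 0 1;0 0 0 0 0 0 1;0 0 0 0 0 0 1;0 0 0 0 0 0 0.6;0 0 0 0 0 0 0.5;0 0 0 0 0 0 0.45",
)

```text
time: 4.9
tool_pos: [0.4618, 0.2303, 0.0158]
orientation: [-0.5, 0.5, -0.5, 0.5]
contact_force: [0.1, -0.3, -0.4]
finger_gap: 0.044
```

Run:
```python
from h import *
s=observe();print(s['tool_pos'],s['finger_gap'],s['contact_force'])
for n in ["scene"]:
    p,d=camera(n)
    x0,y0=(160,180) if n=="top" else (170,200)
    cv2.imwrite(f"pics/{n}2.png",cv2.resize(p[y0:y0+180,x0:x0+200],None,fx=3,fy=3))
```

```text
[0.46178745 0.23033708 0.01579881] 0.04401822641117347 [ 0.0847309  -0.25574688 -0.44223265]
```

View pics/scene2.png

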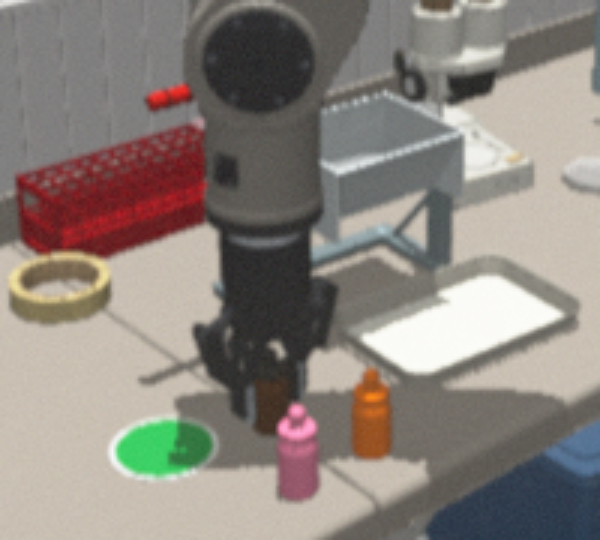

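arm_command(
  targets="0 0 0 0 0 0 0.40;0 0 0 0 0 0 0.36;0 0 0 0 0 0 0.33;0 0 0 0 0 0 0.33;0 0 0 0 0 0 0.33;-5 0 2 0 0 0 0.33;-5 0 2 0 0 0 0.33;-5 0 2 0 0 0 0.33;-5 0 2 0 0 0 0.33;0 0 0 0 0 0 0.33",
)

```text
time: 5.95
tool_pos: [0.4699, 0.2503, 0.0157]
orientation: [-0.5, 0.5, -0.5, 0.5]
contact_force: [-0.6, -2.2, 8.5]
finger_gap: 0.0304
```

Run:
```python
from h import *
s=observe();print(s['tool_pos'],s['finger_gap'],s['contact_force'])
for n in ["scene"]:
    p,d=camera(n)
    x0,y0=(160,180) if n=="top" else (170,200)
    cv2.imwrite(f"pics/{n}3.png",cv2.resize(p[y0:y0+180,x0:x0+200],None,fx=3,fy=3))
```

```text
[0.46989596 0.25033447 0.01572753] 0.030384243761432863 [-0.60320616 -2.21562542  8.49505347]
```

View pics/scene3.png

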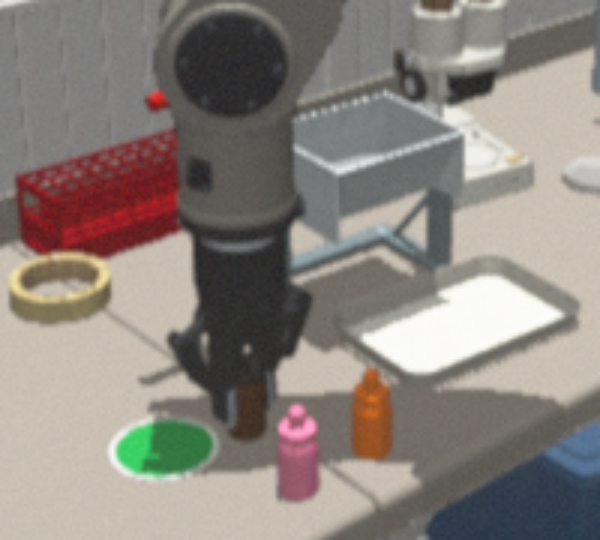

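arm_command(
  targets="-7 0 3 0 0 0 0.33;-8 0 3 0 0 0 0.33;-8 0 3 0 0 0 0.33;-8 0 3 0 0 0 0.33;-8 0 3 0 0 0 0.33;-8 0 3 0 0 0 0.33;-8 0 3 0 0 0 0.33;-7 0 3 0 0 0 0.33;-4 0 2 0 0 0 0.33;0 0 0 0 0 0 0.33",
)

```text
time: 7.0
tool_pos: [0.4959, 0.3164, 0.0158]
orientation: [-0.5, 0.5, -0.5, 0.5]
contact_force: [-0.9, -1.8, 8.3]
finger_gap: 0.0302
```

Run:
```python
from h import *
s=observe();print(s['tool_pos'],s['finger_gap'],s['contact_force'])
for n in ["scene"]:
    p,d=camera(n)
    x0,y0=(160,180) if n=="top" else (130,220)
    cv2.imwrite(f"pics/{n}4.png",cv2.resize(p[y0:y0+180,x0:x0+200],None,fx=3,fy=3))
```

```text
[0.49592495 0.31644306 0.01576342] 0.03019941236736639 [-0.93461339 -1.80574745  8.33137692]
```

View pics/scene4.png

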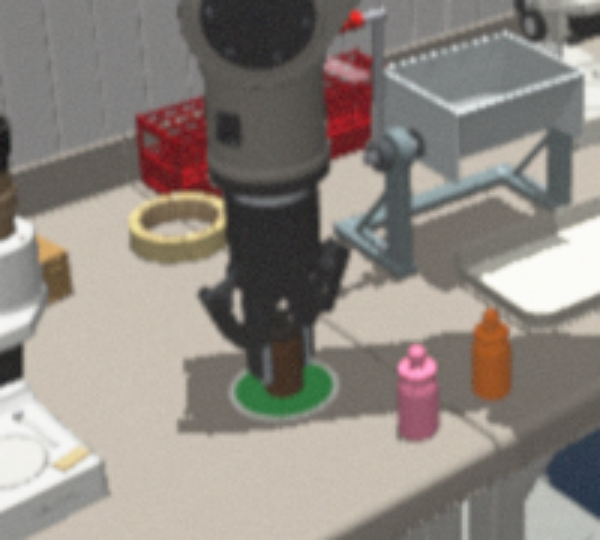

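The bottle is on the spot and upright, so I'll release it and rise.

arm_command(
  targets="0 0 0 0 0 0 0.4;0 0 0 0 0 0 0.5;0 0 0 0 0 0 0.7;0 0 0 0 0 0 0.8;0 0 0 0 0 0 0.8;0 -10 0 0 0 0 0.8;0 -20 0 0 0 0 0.8;0 -30 0 0 0 0 0.8;0 -30 0 0 0 0 0.8;0 -30 0 0 0 0 0.8",
)

```text
time: 8.05
tool_pos: [0.4954, 0.3162, 0.1373]
orientation: [0.5, -0.5, 0.5, -0.5]
contact_force: [0.1, 1.3, -0.4]
finger_gap: 0.0681
```

Run:
```python
from h import *
from scipy.optimize import least_squares
s=observe();print(s['tool_pos'],s['finger_gap'],s['contact_force'],s['qpos'])
p,d=camera("scene");W=world_map("scene",d)
m=(abs(W[...,0]-.496)<.04)&(abs(W[...,1]-.316)<.04)&(W[...,2]>.008)&(W[...,2]<.054)
Q=W[m][:,:2]
r=least_squares(lambda c:np.hypot(*(Q-c).T)-.0165,[.496,.316],loss='soft_l1',f_scale=.002);print(r.x,len(Q))
cv2.imwrite("pics/scene5.png",cv2.resize(p[200:380,130:330],None,fx=3,fy=3))
```

```text
[0.49536846 0.31624365 0.1372732 ] 0.06806322164101826 [ 0.13243018  1.28097039 -0.38721335] [-0.28984745  0.42862319 -0.48834333  1.86760174  0.25027957  0.90557295
 -2.4677323 ]
[0.49594299 0.31643716] 216
```

View pics/scene5.png

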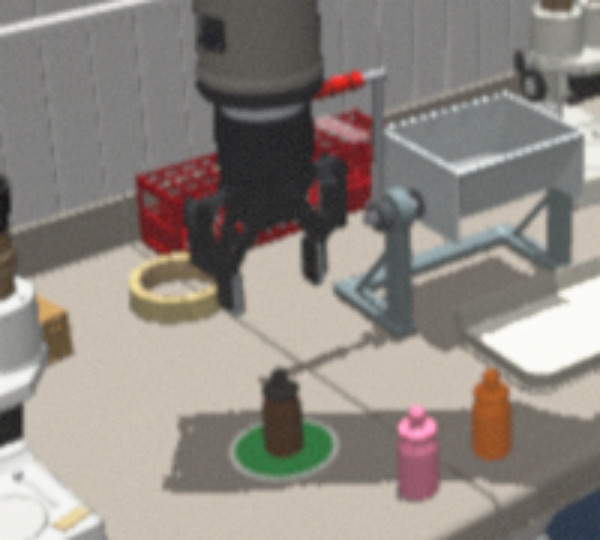

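arm_command(
  targets="0 -30 0 0 4 0 0.8;0 -30 0 0 4 0 0.8;0 -30 0 0 0 0 0.8;0 -30 0 0 0 0 0.8;0 -30 0 0 0 0 0.8;0 -30 0 0 0 0 0.8;0 -15 0 0 0 0 0.8;0 0 0 0 0 0 0.8;0 0 0 0 0 0 0.8;0 0 0 0 0 0 0.8",
)

```text
time: 9.1
tool_pos: [0.4951, 0.3158, 0.329]
orientation: [0.463, -0.464, 0.534, -0.534]
contact_force: [-0.2, 0.4, -0.2]
finger_gap: 0.0684
```

Run:
```python
from h import *
s=observe();print(s['tool_pos'],s['qpos']);print(toolR(s).round(3))
```

```text
[0.49513516 0.31579063 0.32902571] [-0.26996244  0.24841313 -0.49255662  1.65912142  0.12178562  1.26663387
 -2.4976433 ]
[[-0.14  -0.002  0.99 ]
 [-0.99  -0.001 -0.14 ]
 [ 0.001 -1.    -0.001]]
```

arm_command(
  targets="0 0 0 0 -8.5 0 0.8;0 0 0 0 -8.5 0 0.8;0 0 0 0 -8.5 0 0.8;0 0 0 0 -8.5 0 0.8;0 0 0 0 -8.5 0 0.8;0 0 0 0 -8.5 0 0.8;0 0 0 0 -8.5 0 0.8;0 0 0 0 -8.5 0 0.8;0 0 0 0 -8.5 0 0.8;0 0 0 0 -8.5 0 0.8",
)

```text
time: 10.1
tool_pos: [0.4952, 0.316, 0.3291]
orientation: [-0.703, 0.703, -0.079, 0.078]
contact_force: [-0.7, 0.1, 0.2]
finger_gap: 0.0683
```

Run:
```python
from h import *
s=observe();print(s['tool_pos'],s['qpos']);R=toolR(s);print(R.round(3))
print((R.T@(np.array([.576,.215,.2505])-s['tool_pos'])*1000).round(1), np.degrees(np.arctan2(R[1,0],R[0,0])))
```

```text
[0.49522542 0.31600618 0.32912963] [-0.09967137  0.28287214 -0.71033066  1.64917881  0.19016939  1.28215956
 -1.06640314]
[[ 0.976 -0.002  0.22 ]
 [-0.22  -0.001  0.976]
 [-0.002 -1.    -0.001]]
[101.1  78.5 -80.7] -12.682280587690709
```

arm_command(
  targets="0 0 0 0 -4.7 0 0.8;0 0 0 0 -4.7 0 0.8;0 0 0 0 0 0 0.8;29 0 -29 0 0 0 0.8;29 0 -29 0 0 0 0.8;28 0 -28 0 0 0 0.8;0 0 0 0 0 0 0.8;0 0 0 0 0 0 0.8;0 0 0 0 0 0 0.8;0 0 0 0 0 0 0.8",
)

```text
time: 11.1
tool_pos: [0.5752, 0.226, 0.3303]
orientation: [0.707, -0.707, 0.022, -0.022]
contact_force: [1.2, -0.1, 0.4]
finger_gap: 0.0684
```

Run:
```python
from h import *
s=observe();print(s['tool_pos'],s['qpos'],s['contact_force']);R=toolR(s)
print((R.T@(np.array([.576,.215,.2505])-s['tool_pos'])*1000).round(1), np.degrees(np.arctan2(R[1,0],R[0,0])))
for n in ["top","scene"]:
    p,d=camera(n)
    x0,y0=(160,140) if n=="top" else (130,130)
    cv2.imwrite(f"pics/{n}6.png",cv2.resize(p[y0:y0+180,x0:x0+200],None,fx=3,fy=3))
```

```text
[0.5751987  0.22596967 0.33032491] [ 0.04909257  0.33261985 -0.67951494  1.58257916  0.21420975  1.30248822
 -0.72330151] [ 1.19765364 -0.0790601   0.44522677]
[  1.5  79.8 -10.9] -3.589259819420796
```

View pics/scene6.png

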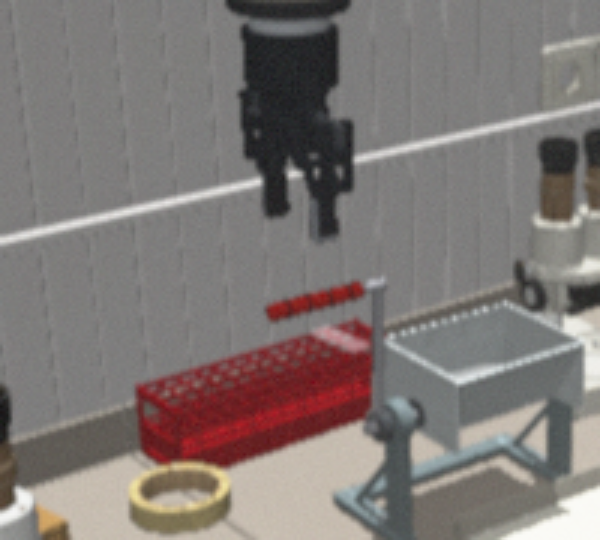

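View pics/top6.png

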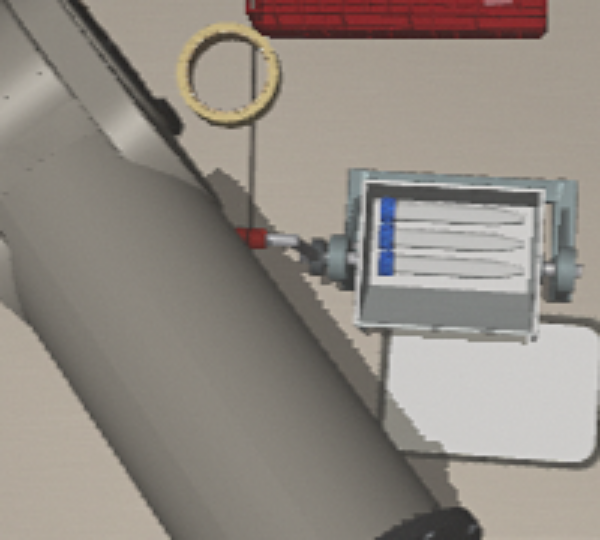

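arm_command(
  targets="1 20 0 0 0 0 0.8;0 20 0 0 0 0 0.8;0 20 0 0 0 0 0.8;0 18 0 0 0 0 0.8;0 0 0 0 0 0 0.8;0 0 0 0 0 0 0.6;0 0 0 0 0 0 0.4;0 0 0 0 0 0 0.25;0 0 0 0 0 0 0.1;0 0 0 0 0 0 0.1",
)

```text
time: 12.2
tool_pos: [0.5769, 0.2251, 0.2533]
orientation: [0.707, -0.707, 0.022, -0.023]
contact_force: [-3.7, -0.9, 6.8]
finger_gap: 0.0142
```

Run:
```python
from h import *
s=observe();print(s['tool_pos'],s['contact_force'],s['finger_gap'])
for n in ["scene"]:
    p,d=camera(n)
    x0,y0=(160,140) if n=="top" else (130,130)
    cv2.imwrite(f"pics/{n}7.png",cv2.resize(p[y0:y0+180,x0:x0+200],None,fx=3,fy=3))
```

```text
[0.57692471 0.22509555 0.25333488] [-3.70517736 -0.93130384  6.81982116] 0.014195359849823385
```

View pics/scene7.png

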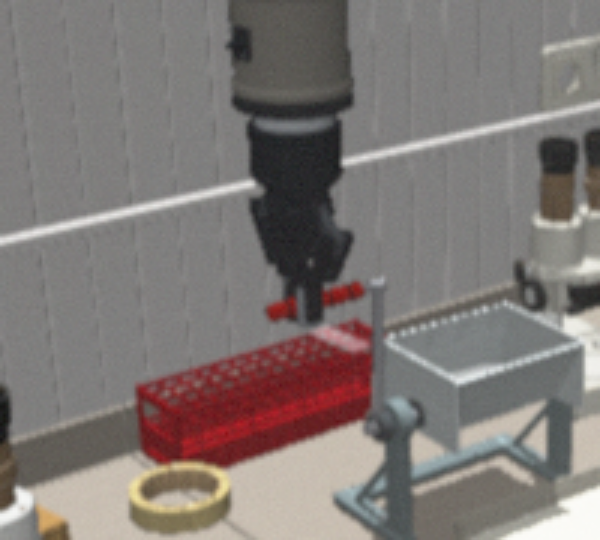

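```bash
cat > arc.py <<'E'
import numpy as np,sys
q=np.array([0]+list(np.r_[0.05:2.051:0.05]))
x=np.round(-140*np.sin(q+.05));y=np.round(-140*np.cos(q+.05))
dx=np.diff(x);dy=np.diff(y)
for k in range(0,len(dx),10): print(q[min(k+10,len(q)-1)].round(2),"; ".join(f"{a:.0f} {b:.0f} 0 0 0 0 0.1" for a,b in zip(dx[k:k+10],dy[k:k+10])))
E
python3 arc.py
```

```text
0.5 -7 1 0 0 0 0 0.1; -7 1 0 0 0 0 0.1; -7 1 0 0 0 0 0.1; -7 1 0 0 0 0 0.1; -6 2 0 0 0 0 0.1; -7 2 0 0 0 0 0.1; -7 3 0 0 0 0 0.1; -6 3 0 0 0 0 0.1; -6 3 0 0 0 0 0.1; -6 4 0 0 0 0 0.1
1.0 -6 3 0 0 0 0 0.1; -6 5 0 0 0 0 0.1; -5 4 0 0 0 0 0.1; -5 5 0 0 0 0 0.1; -5 4 0 0 0 0 0.1; -5 6 0 0 0 0 0.1; -5 5 0 0 0 0 0.1; -4 6 0 0 0 0 0.1; -4 5 0 0 0 0 0.1; -3 6 0 0 0 0 0.1
1.5 -4 6 0 0 0 0 0.1; -3 7 0 0 0 0 0.1; -2 6 0 0 0 0 0.1; -3 7 0 0 0 0 0.1; -2 7 0 0 0 0 0.1; -2 6 0 0 0 0 0.1; -1 7 0 0 0 0 0.1; -1 7 0 0 0 0 0.1; -1 7 0 0 0 0 0.1; 0 7 0 0 0 0 0.1
2.0 0 7 0 0 0 0 0.1; 0 7 0 0 0 0 0.1; 1 7 0 0 0 0 0.1; 1 7 0 0 0 0 0.1; 2 7 0 0 0 0 0.1; 1 7 0 0 0 0 0.1; 3 6 0 0 0 0 0.1; 2 7 0 0 0 0 0.1; 3 6 0 0 0 0 0.1; 3 7 0 0 0 0 0.1
2.05 3 6 0 0 0 0 0.1
```

arm_command(
  targets="-7 1 0 0 0 0 0.1; -7 1 0 0 0 0 0.1; -7 1 0 0 0 0 0.1; -7 1 0 0 0 0 0.1; -6 2 0 0 0 0 0.1; -7 2 0 0 0 0 0.1; -7 3 0 0 0 0 0.1; -6 3 0 0 0 0 0.1; -6 3 0 0 0 0 0.1; -6 4 0 0 0 0 0.1",
)

```text
time: 13.25
tool_pos: [0.5117, 0.2289, 0.2324]
orientation: [0.707, -0.707, 0.022, -0.023]
contact_force: [-1.5, -3.9, 12.1]
finger_gap: 0.014
```

```bash
cat > st.py <<'E'
from h import *
import sys
s=observe();R=toolR(s);g=s['tool_pos']+R[:,1]*(-.019)
c=np.array([.5726,.033]);e=np.array([.998,-.057])
x=(g[:2]-c)@e;z=g[2]-.13
print(s['tool_pos'],s['contact_force'],s['finger_gap'],'stand x,z',x,z,'r',np.hypot(x,z),'q',np.arctan2(-x,z)-.05,'q7',s['qpos'][6])
n=sys.argv[1]
p,d=camera("scene");cv2.imwrite(f"pics/scene{n}.png",cv2.resize(p[150:370,150:400],None,fx=2.4,fy=2.4))
E
python3 st.py 8
```

```text
[0.51166882 0.22887485 0.23237599] [-1.48846489 -3.92721256 12.06416265] 0.01395985369830201 stand x,z -0.07201785675251923 0.12137593944125047 r 0.1411335904966372 q 0.48551205236356293 q7 -0.8023132941744606
```

View pics/scene8.png

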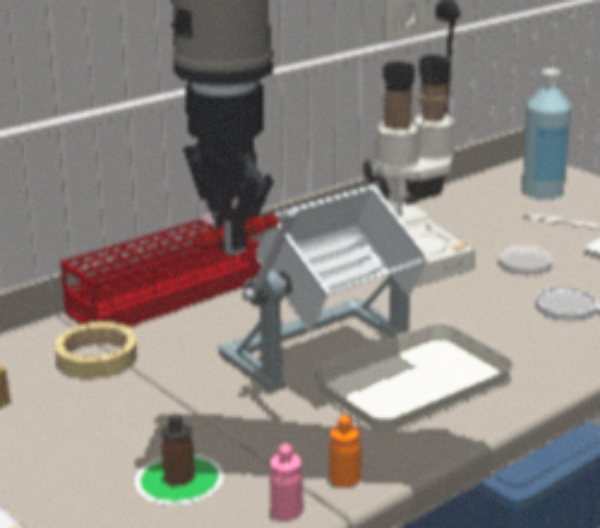

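arm_command(
  targets="-6 3 0 0 0 0 0.1; -6 5 0 0 0 0 0.1; -5 4 0 0 0 0 0.1; -5 5 0 0 0 0 0.1; -5 4 0 0 0 0 0.1; -5 6 0 0 0 0 0.1; -5 5 0 0 0 0 0.1; -4 6 0 0 0 0 0.1; -4 5 0 0 0 0 0.1; -3 6 0 0 0 0 0.1",
)

```text
time: 14.3
tool_pos: [0.4635, 0.2319, 0.1826]
orientation: [-0.707, 0.707, -0.022, 0.023]
contact_force: [2.0, -2.8, 2.8]
finger_gap: 0.0138
```

```bash
python3 st.py 9
```

```text
[0.46346785 0.23186515 0.18262286] [ 1.97450469 -2.78936266  2.80779051] 0.013810079968294529 stand x,z -0.12027322634811835 0.07162284135564462 r 0.13998385756951245 q 0.9836913909564051 q7 -0.8704876265322321
```

View pics/scene9.png

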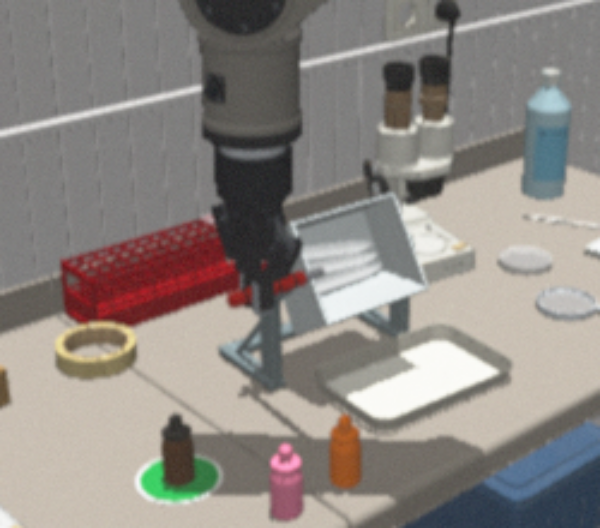

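arm_command(
  targets="-4 6 0 0 0 0 0.1; -3 7 0 0 0 0 0.1; -2 6 0 0 0 0 0.1; -3 7 0 0 0 0 0.1; -2 7 0 0 0 0 0.1; -2 6 0 0 0 0 0.1; -1 4 0 0 0 0 0.1; 0 3 0 0 0 0 0.1; -1 4 0 0 0 0 0.1; 0 3 0 0 0 0 0.1",
)

```text
time: 15.35
tool_pos: [0.4455, 0.2331, 0.1294]
orientation: [-0.707, 0.707, -0.022, 0.023]
contact_force: [1.2, -2.9, 3.2]
finger_gap: 0.0136
```

```bash
python3 st.py 10
```

```text
[0.44551626 0.23309797 0.12944187] [ 1.17571765 -2.94203758  3.19575866] 0.013601010452594979 stand x,z -0.13824583803814733 0.01844186738282297 r 0.13947047790638453 q 1.3881801984025988 q7 -0.9461037553796837
```

View pics/scene10.png

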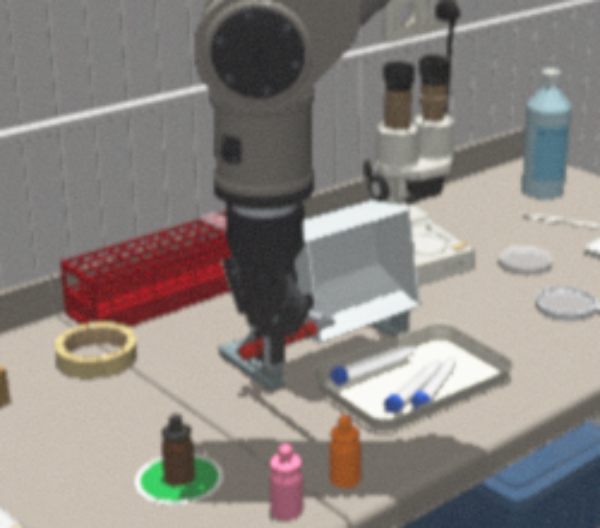

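All three tubes are out and in the tray. I'll swing past 1.7 rad and then inspect.

arm_command(
  targets="-1 7 0 0 0 0 0.1; 0 7 0 0 0 0 0.1; 0 7 0 0 0 0 0.1; 0 7 0 0 0 0 0.1; 1 7 0 0 0 0 0.1; 1 7 0 0 0 0 0.1; 2 7 0 0 0 0 0.1; 1 7 0 0 0 0 0.1; 3 6 0 0 0 0 0.1; 2 7 0 0 0 0 0.1",
)

```text
time: 16.4
tool_pos: [0.4521, 0.2327, 0.0592]
orientation: [-0.706, 0.707, -0.023, 0.021]
contact_force: [-5.8, -1.9, 1.1]
finger_gap: 0.0142
```

```bash
python3 st.py 11
python3 - <<'E'
from h import *
p,d=camera("top");cv2.imwrite("pics/top11.png",cv2.resize(p[170:320,200:400],None,fx=4,fy=4))
for n in ["top","scene"]:
  for lab in ["tray","tube_a","tube_a_cap"]:
    for r in place_of(n,lab)[:4]: print(n,lab,r['score'],r['position'],ray_z(n,r['position'],0 if lab=="tray" else .013).round(4))
E
```

```text
[0.45210298 0.23267744 0.05918288] [-5.76540476 -1.94037602  1.05272869] 0.014235759916180781 stand x,z -0.13157293679363682 -0.05181724454060689 r 0.14140885590472546 q 1.8959716246771494 q7 -1.0321811652014787
top tray 0.57 [325.3, 269.7] [ 0.4712 -0.0063  0.    ]
top tube_a 0.54 [348.2, 270.9] [ 0.4673 -0.0706  0.013 ]
top tube_a 0.48 [341.1, 268.6] [ 0.4737 -0.0507  0.013 ]
top tube_a 0.46 [308.1, 222.7] [0.6036 0.0425 0.013 ]
scene tray 0.97 [322.5, 307.1] [ 0.4823 -0.0126  0.    ]
scene tray 0.28 [289.8, 302.6] [0.5643 0.0416 0.    ]
scene tube_a 0.69 [267.5, 313.6] [0.5418 0.1419 0.013 ]
scene tube_a 0.64 [333.3, 300.1] [ 0.4747 -0.0485  0.013 ]
scene tube_a 0.58 [319.9, 297.6] [ 0.5111 -0.0292  0.013 ]
scene tube_a 0.47 [340.2, 299.3] [ 0.4647 -0.067   0.013 ]
scene tube_a_cap 0.71 [290.6, 302.5] [0.5461 0.0541 0.013 ]
```

View pics/scene11.png

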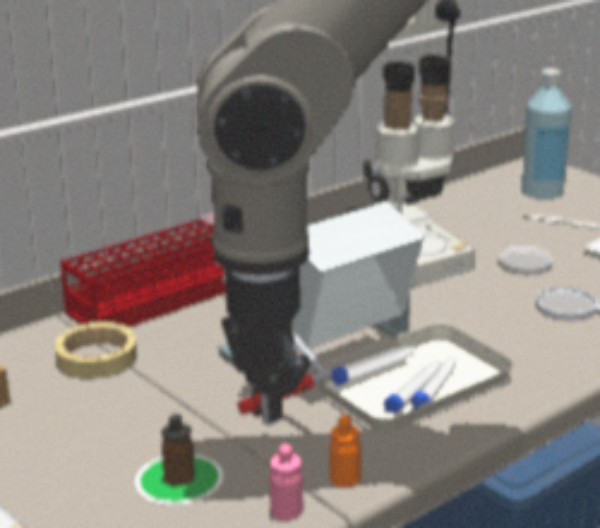

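View pics/top11.png

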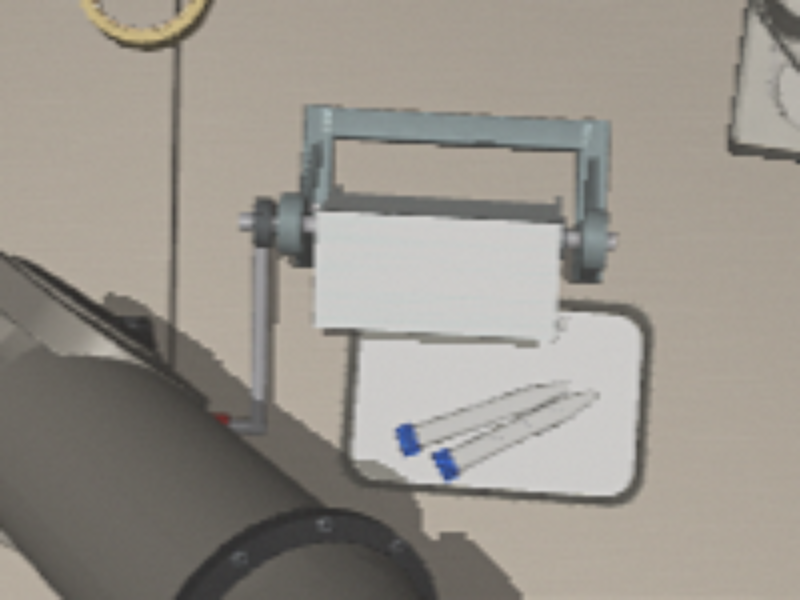

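Run:
```python
from h import *
np.set_printoptions(precision=4,suppress=True)
p,d=camera("scene");W=world_map("scene",d)
cv2.imwrite("pics/z11.png",cv2.resize(p[275:345,270:370],None,fx=7,fy=7,interpolation=cv2.INTER_CUBIC))
hsv=cv2.cvtColor(p,cv2.COLOR_BGR2HSV);H,S,V=cv2.split(hsv)
g=((H>105)&(H<130)&(S>130)).astype(np.uint8);g[:275]=0;g[345:]=0;g[:,:270]=0;g[:,370:]=0
k,l,st,ce=cv2.connectedComponentsWithStats(g)
for i in range(1,k):
    if st[i,4]>8: q=W[l==i];print(st[i],np.median(q,0),q.min(0),q.max(0))
for n in ["top","scene"]:
    d0=np.load(f"pics/{n}0.npy");W0=world_map(n,d0)
    m=(W0[...,2]>.014)&(W0[...,2]<.03)&(W0[...,0]>.38)&(W0[...,0]<.56)&(W0[...,1]>-.16)&(W0[...,1]<.115)
    q=W0[m];print(n,cv2.minAreaRect((q[:,:2]*1000).astype(np.float32)))
```

```text
[289 304   5   5  22] [0.5249 0.0712 0.0175] [0.5188 0.065  0.0084] [0.5322 0.0743 0.0222]
[322 313   7   6  24] [0.425  0.036  0.0192] [0.415  0.025  0.0101] [0.4315 0.0449 0.0231]
[311 315   7   6  30] [0.4386 0.0634 0.0168] [0.4299 0.0553 0.0081] [0.446  0.0696 0.0213]
top ((482.8400573730469, -3.6780014038085938), (215.28829956054688, 163.0327606201172), 86.37559509277344)
scene ((481.190185546875, -1.6431350708007812), (219.83578491210938, 164.5585174560547), 85.92545318603516)
```

View pics/z11.png

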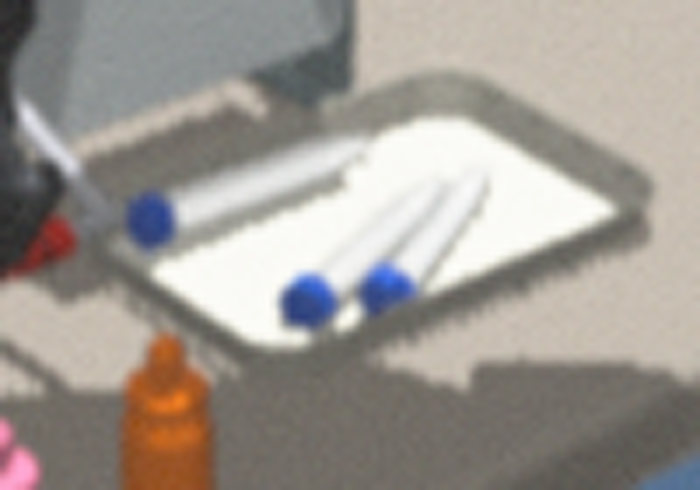

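arm_command(
  targets="3 6 0 0 0 0 0.1; 3 7 0 0 0 0 0.1; 3 5 0 0 0 0 0.1; 0 0 0 0 0 0 0.1; 0 0 0 0 0 0 0.1; 0 0 0 0 0 0 0.1; -3 -5 0 0 0 0 0.1; -3 -7 0 0 0 0 0.1; -3 -6 0 0 0 0 0.1; -2 -7 0 0 0 0 0.1",
)

```text
time: 17.85
tool_pos: [0.4498, 0.2328, 0.0663]
orientation: [-0.706, 0.707, -0.024, 0.021]
contact_force: [-8.5, 1.6, -9.5]
finger_gap: 0.0137
```

```bash
python3 st.py 12
```

```text
[0.44980326 0.23277467 0.06630581] [-8.53906208  1.63984117 -9.52021851] 0.013711282613150265 stand x,z -0.13386341893928957 -0.044694346238534174 r 0.14112760012062037 q 1.8430389881499247 q7 -1.0243452001154896
```

View pics/scene12.png

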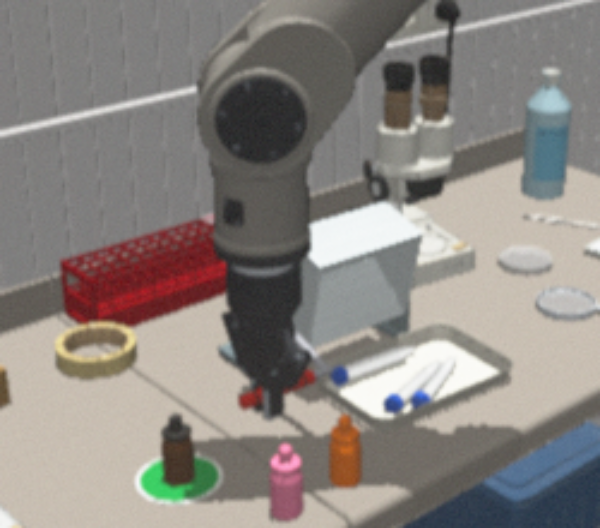

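arm_command(
  targets="-3 -6 0 0 0 0 0.1; -1 -7 0 0 0 0 0.1; -2 -7 0 0 0 0 0.1; -1 -7 0 0 0 0 0.1; -1 -7 0 0 0 0 0.1; 0 -7 0 0 0 0 0.1; 0 -7 0 0 0 0 0.1; 0 -7 0 0 0 0 0.1; 1 -7 0 0 0 0 0.1; 1 -7 0 0 0 0 0.1",
)

```text
time: 18.9
tool_pos: [0.4467, 0.233, 0.137]
orientation: [-0.707, 0.707, -0.022, 0.023]
contact_force: [3.7, -4.8, -8.9]
finger_gap: 0.0137
```

arm_command(
  targets="1 -7 0 0 0 0 0.1; 2 -6 0 0 0 0 0.1; 2 -7 0 0 0 0 0.1; 3 -7 0 0 0 0 0.1; 2 -6 0 0 0 0 0.1; 3 -7 0 0 0 0 0.1; 4 -6 0 0 0 0 0.1; 3 -6 0 0 0 0 0.1; 4 -5 0 0 0 0 0.1; 4 -6 0 0 0 0 0.1",
)

```text
time: 19.9
tool_pos: [0.4738, 0.2315, 0.1996]
orientation: [-0.707, 0.707, -0.023, 0.022]
contact_force: [-4.4, -3.0, -2.2]
finger_gap: 0.0139
```

```bash
python3 st.py 13
```

```text
[0.47376691 0.23154575 0.19961237] [-4.35579183 -2.98869697 -2.22332036] 0.013905635700514294 stand x,z -0.10993297208394377 0.08861235538568035 r 0.14119988625422925 q 0.8423723617469288 q7 -0.8470533308491601
```

arm_command(
  targets="5 -5 0 0 0 0 0.1; 5 -6 0 0 0 0 0.1; 5 -4 0 0 0 0 0.1; 5 -5 0 0 0 0 0.1; 5 -4 0 0 0 0 0.1; 6 -5 0 0 0 0 0.1; 6 -3 0 0 0 0 0.1; 6 -4 0 0 0 0 0.1; 6 -3 0 0 0 0 0.1; 6 -3 0 0 0 0 0.1",
)

```text
time: 20.95
tool_pos: [0.5282, 0.2293, 0.2433]
orientation: [0.707, -0.707, 0.022, -0.022]
contact_force: [-2.2, 0.6, -0.9]
finger_gap: 0.0139
```

arm_command(
  targets="7 -3 0 0 0 0 0.1; 7 -2 0 0 0 0 0.1; 6 -2 0 0 0 0 0.1; 7 -1 0 0 0 0 0.1; 7 -1 0 0 0 0 0.1; 7 -1 0 0 0 0 0.1; 7 -1 0 0 0 0 0.1; 2 0 0 0 0 0 0.1; 0 0 0 0 0 0 0.1; 0 0 0 0 0 0 0.1",
)

```text
time: 21.95
tool_pos: [0.5773, 0.227, 0.2543]
orientation: [0.707, -0.706, 0.022, -0.021]
contact_force: [-19.7, -0.5, 18.8]
finger_gap: 0.0139
```

```bash
python3 st.py 14
```

```text
[0.57727364 0.22703783 0.25426852] [-19.74052917  -0.45266562  18.77252912] 0.013885463775632607 stand x,z -0.006368959577716168 0.1432684798729537 r 0.14340997514541842 q -0.00557453349898214 q7 -0.7585904439443323
```

View pics/scene14.png

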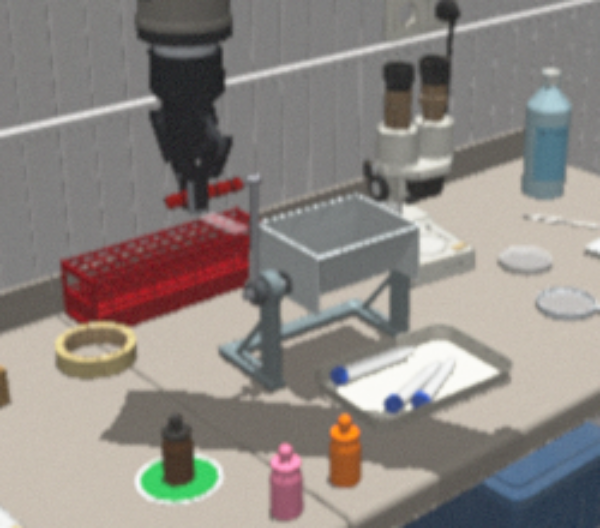

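arm_command(
  targets="-1 0 0 0 0 0 0.1; 0 0 0 0 0 0 0.3; 0 0 0 0 0 0 0.5; 0 0 0 0 0 0 0.8; 0 0 0 0 0 0 0.8; 0 -10 0 0 0 0 0.8; 0 -25 0 0 0 0 0.8; 0 -35 0 0 0 0 0.8; 0 -40 0 0 0 0 0.8; 0 0 0 0 0 0 0.8",
)

```text
time: 23.0
tool_pos: [0.5793, 0.2261, 0.3685]
orientation: [0.708, -0.706, 0.02, -0.025]
contact_force: [-0.2, 1.1, -0.2]
finger_gap: 0.0684
```

```bash
python3 st.py 15
python3 - <<'E'
from h import *
from scipy.optimize import least_squares
np.set_printoptions(precision=4,suppress=True)
p,d=camera("scene");W=world_map("scene",d)
m=(abs(W[...,0]-.496)<.04)&(abs(W[...,1]-.316)<.04)&(W[...,2]>.008)&(W[...,2]<.054);Q=W[m][:,:2]
print('bottle',least_squares(lambda c:np.hypot(*(Q-c).T)-.0165,[.496,.316],loss='soft_l1',f_scale=.002).x)
H,S,V=cv2.split(cv2.cvtColor(p,cv2.COLOR_BGR2HSV))
m=np.zeros(H.shape,bool);r=(slice(218,242),slice(212,262));m[r]=(((H<8)|(H>172))&(S>150)&(V>100))[r]
Q=W[m];Q=Q[(Q[:,2]>.2)&(Q[:,2]<.35)];print('handle',len(Q),Q.mean(0),'(before .5725 .2172 .2742)')
m=(W[...,2]>.014)&(W[...,2]<.03)&(W[...,0]>.38)&(W[...,0]<.56)&(W[...,1]>-.16)&(W[...,1]<.115)
print(cv2.minAreaRect((W[m][:,:2]*1000).astype(np.float32)))
p,d=camera("top");cv2.imwrite("pics/top15.png",cv2.resize(p[170:320,200:400],None,fx=4,fy=4))
W=world_map("top",d);W0=world_map("top",np.load("pics/top0.npy"))
for w in (W0,W):
    m=(w[...,2]>.014)&(w[...,2]<.03)&(w[...,0]>.39)&(w[...,0]<.47)&(w[...,1]<-.07)&(w[...,1]>-.16);print('tray edge pts',m.sum(),np.median(w[m],0))
E
```

```text
[0.57927722 0.22612666 0.36851523] [-0.24938215  1.05307534 -0.17460125] 0.06839341402219422 stand x,z -0.0044756675431207905 0.25751465485260594 r 0.25755354601288893 q -0.032621505684488614 q7 -0.7100853338880558
bottle [0.4952 0.3163]
handle 114 [0.5724 0.2172 0.2738] (before .5725 .2172 .2742)
((480.757568359375, -2.4715042114257812), (220.54006958007812, 163.71510314941406), 85.82404327392578)
tray edge pts 57 [ 0.4194 -0.1035  0.0195]
tray edge pts 57 [ 0.4194 -0.1034  0.0198]
```

View pics/top15.png

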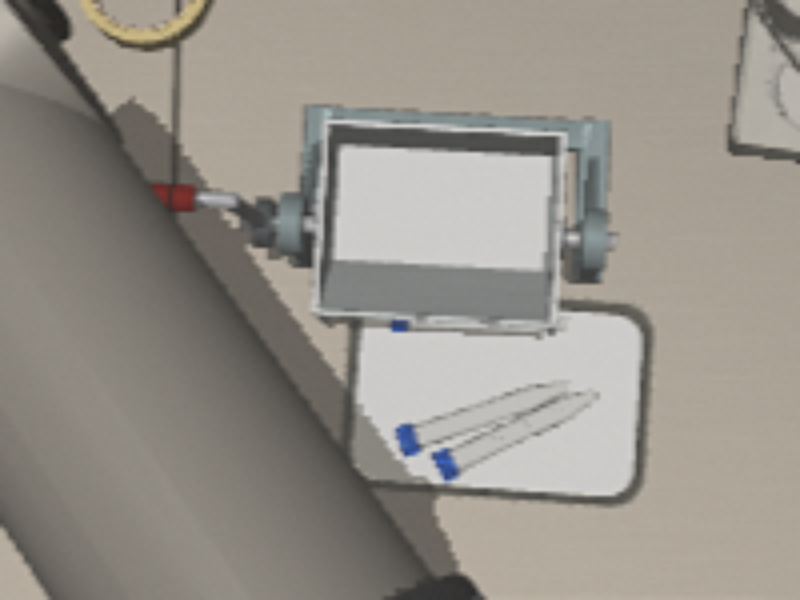

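View pics/scene15.png

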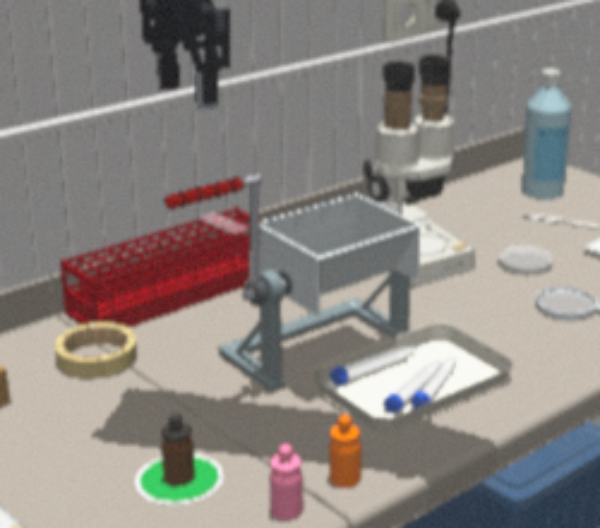

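Every check agrees, so I'm handing the job in.

```bash
python3 -c "
from plant import *
print(finish_job())"
```

```text
the job is handed in; nothing more can be done
None
```

The job is done and handed in at about 23 s of the 69 s allowed. No verdict is reported, so what follows rests on my own last checks.

**What I did:** I pinched the brown dropper bottle low and slid it upright to the middle of the green spot. I then pinched the red handle and swung the lever over, aiming for the end stop. After that I swung it back to rest, let go and rose clear.

**Last checks:**
- **Bottle:** it stands upright at (0.495, 0.316), within about 2 mm of the measured spot centre (0.496, 0.316).
- **Lever:** the handle is within 1 mm of where it was at the start, and the scoop is level and empty.
- **Tubes:** all three lie in the tray with both ends inside the rim. The rear tube is partly hidden by the scoop in the top view. Its cap measured about 50 mm behind the tray centre, against the 72 mm limit.
- **Tray:** its edge has not measurably moved.
- **Gripper:** it is open and clear of everything, with a contact force of about 1 N, which is sensor noise.

**Not confirmed:**
- **End stop:** I did not measure the lever at the stop itself. The highest angle I worked out from the gripper position was 1.90 rad, before three further steps towards 2.05.
- **Tubes' final speed:** I did not measure it, but the last pictures show no movement.

No check failed. The networks also reported the pink and orange look-alikes as the bottle, so I chose the brown one by its colour and place.

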